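# Build up an alternating disc-spring stack on an assembly arbor

### The arm

A 6-joint arm with a two-finger parallel gripper is mounted at the origin on the work surface. World frame = base frame: x ahead of the robot, y to its left, z up, the work surface at z = 0. Lengths are in m, angles in rad, forces in N, time in s.
With the tool pointing down it reaches from about 0.375 to 0.9 m from the base axis. Payload 3.1 kg.
Tool frame: the origin (TCP) lies on the centre line of the jaws, within the pads' length; the fingertips stand robot.tcp_to_tips ahead of it and the grasp point (between the pads) lies 3 mm ahead of it (robot.tcp_to_tips is the distance from the TCP to the fingertips, in m); z points along the fingers, y is the line along which they close (so a half turn about z gives the same grasp; the last joint's range is limited). The gripper opens to 87 mm and grips with 3 to 60 N. Pads are 19 mm wide; open, the fingers measure 117 mm over their backs; the gripper's body (75 mm by 190 mm) begins 51 mm behind the grasp point.
Start: joints at [1.153, 0.527, 1.433, -0, 1.181, -0.178], TCP at [0.148, 0.607, 0.245] pointing down, gripper open.
Joint ranges: [-3.08, 3.08], [-0.75, 2.2], [0.22, 2.44], [-1.43, 4.57], [0, 2.65], [-2.85, 2.85]. Speed limits (rad/s): [2.79, 2.79, 3.14, 3.14, 3.14, 3.14].

### API

Orientations are given as a unit quaternion [x, y, z, w].
In Python, from rig import robot gives the robot as it stands. The module is installed in compiled form; this text tells all that it offers.
- The arm moves only by the shell command python3 -m jog 'ROWS' [FORCE]. ROWS is JSON, one flat list of numbers, 5 for each row, row after row: the finger opening in m, from 0 to 0.087, then the shift along the tool's x, y, z in m, then the turn about the tool's z in units of 10 degrees (1.0 is 10 degrees). In form: [claw, x, y, z, roll, claw, x, y, z, roll, ...]. A call has 1 to 20 rows; each row shifts and turns the commanded pose from where the row before left it, along the tool's axes as they then stand; what a row does not reach is not made up. A row lasts 1/8 s, in which the tool goes at most 62.5 mm and 10.7 degrees, less where a joint would pass 70% of its speed; a pose out of reach is approached as far as the arm can. A call with a gripper value outside its range is refused whole. The fingers move at their own pace and stop on an object; FORCE is the grip in N (left out, the last holds). Time passes only in rows, so rows that do not move let the fingers close. It gives the time, the measured TCP pose, the force, the opening and the grip force at its end, in the units of the state.
- robot.get_obs(): the state, without advancing time (a new reading comes with each control period).
- robot.camera(name): name is "scene" or "top"; returns the picture (420x560x3 uint8, blue, green, red); there is no depth.
- robot.camera_model(name): a dict with "fx", "fy", "cx", "cy" (pixels), "R" (3x3) and "t" (3): a world point X has camera coordinates R X + t. Camera axes: x right, y down, z forward; pixel columns grow to the right and rows downward; lengths in m; the calibration is good to about 2 mm. A picture is of the moment at which its call begins. camera_model takes no time and is no camera call.
- robot.hand_in(): hands the job in; it is judged then, once.
Trained networks look in the newest picture that a camera, given by its name, has taken for a name from the list of things; names that differ only in an ending like _2 or _b are one class to them, and where a whole thing is asked for, a point or a joint stands for the part that bears it (a point fixed in the world has none). Each returns a list of dicts, best first, with "conf" (0 to 1); they miss things now and then, are a little off and sometimes report something else, mostly with a low value. They report only what shows in the picture. A call takes as long as a camera call. They do not tell look-alikes from the thing itself.
- robot.look_for(camera, label): "extent" ([centre column, centre row, width, height] in pixels, round what is visible of it).
- robot.outline_of(camera, label): "region" (420x560 bool, what is visible of it) and "extent" ([centre column, centre row, width, height] in pixels, round what is visible of it).
The state is a dict: "time": time; "q": joint angles; "joint_velocities": joint speeds; "joint_torque": joint torques, N m; "position": TCP position; "tool_rot": TCP orientation; "ft_force": force on the tool from outside, world axes, zero at the start; "moment": the same for the moment, N m; "grip_width": finger opening in m; "grip_force": force on a finger pad.
Only numpy, scipy, OpenCV 4.12 (cv2) and the standard library are available. Lean on these libraries where they do the work, as an engineer would, in place of code of your own. Each camera call takes 0.05 s, during which the arm holds its last target. There are 200 camera calls.

### The job

The arbor on the green base already carries one white conical spring washer with its orange hollow facing up. Continue the stack with the two loose white washers so that the faces alternate: first the one lying hollow down, rim to rim on the seated one, then the one lying hollow up on top of it, each threaded over the arbor and lying flat. Do not turn either washer over, and leave the black washer where it lies.

Things in the scene. Friction and masses are not known exactly. Their poses are not given: they have to be found in the camera images.
- stack_top (a point): Point on the axis of the fixed upright steel arbor, level with the top rim of the white washer already on it (28 mm above the bench). z is up along the arbor. The arbor is 20 mm in diameter, on a green base plate 84 x 84 x 12 mm; it is cylindrical to 30 mm above this point and then narrows over 12 mm to a 6 mm wide nose, whose tip is 42 mm above this point. Base, arbor and that first washer (56 mm across, hollow and wide rim up) are one fixed piece.
- washer_down_mid (a point): Centre (on the axis, half-way up, 8 mm above the bench) of the white conical spring washer, round, 56 mm outside diameter, 28 mm bore, 16 mm high as it lies, hollow side down: its wide rim, an upright band 8 mm high and 56 mm across, is at the bottom, and above it the flank slopes in to a flat end 42 mm across at the top; all white seen from above. z points up as it lies. Grip it across the rim, with the fingertips just clear of the bench. Plastic, about 40 g.
- washer_up_mid (a point): Centre (on the axis, half-way up, 8 mm above the bench) of the white conical spring washer, round, 56 mm outside diameter, 28 mm bore, 16 mm high as it lies, hollow side up: its flat 42 mm end is on the bench and its wide rim, an upright band 56 mm across, fills the upper 8 mm; from above an orange funnel, 44 mm wide at the mouth and 28 mm at the bore, shows inside a white rim. z points up as it lies. Grip it across the rim. Plastic, about 40 g.
- washer_black_mid (a point): Centre (8 mm above the bench) of a black conical spring washer, round, 56 mm outside diameter, 28 mm bore, 16 mm high as it lies, hollow up with an orange funnel: another spring rate, not for this stack. Leave it.
There are look-alikes about, which are no part of the job. Leave any blue, purple or yellow look-alike of the part that bears washer_down_mid alone.

How it is judged:
On the way:
1. the hollow-down white washer lies over the arbor, rim to rim on the first washer (horizontal distance between washer_down_mid and stack_top below 0.01 m and z of washer_down_mid in the frame of stack_top between 0.003 and 0.013 m and angle between washer_down_mid's own z axis and vertical below 0.17 rad), for 0.2 s.
At the end, for the whole second after the job is handed in: Both white washers are on the arbor, at rest, axes within 10 mm of the arbor's and within 10 degrees of upright, the way up they lay at the start: the hollow-down one's centre 8 mm (+-5) above stack_top, the hollow-up one's 24 mm (+-5) above it (all of step 1 and horizontal distance between washer_up_mid and stack_top below 0.01 m and z of washer_up_mid in the frame of stack_top between 0.019 and 0.029 m and angle between washer_up_mid's own z axis and vertical below 0.17 rad and linear speed of each of washer_down, washer_up below 0.02 m/s); the robot touches nothing.
It fails at once if the black washer is moved more than 30 mm (distance of washer_black_mid from where it was at the start of the episode above 0.03 m).
It also fails if it takes over 54 s, if anything falls off the work surface, if the arm or the gripper's body presses on something with over 40 N, if the wrist force passes 120 N, or if a joint passes its speed limit or range.

## Working session

There is one attempt and no reset: what is moved stays moved. The work goes in short steps, Python scripts to look and compute and a shell command to move; the robot and the scene stay as the last step left them, time stands still between calls to the robot, and variables do not carry over. Pictures are saved under pics/ and viewed, at most 10 in all, crops included, and the job is handed in when it is done.

```bash
mkdir -p pics; cat > h.py <<'E'
import numpy as np,cv2
from rig import robot
def ray(cam,u,v,z):
    m=robot.camera_model(cam);R=np.array(m["R"]);t=np.array(m["t"])
    c=-R.T@t;d=R.T@np.array([(u-m["cx"])/m["fx"],(v-m["cy"])/m["fy"],1])
    return c+d*(z-c[2])/d[2]
def proj(cam,X):
    m=robot.camera_model(cam);p=np.array(m["R"])@X+np.array(m["t"])
    return [m["fx"]*p[0]/p[2]+m["cx"],m["fy"]*p[1]/p[2]+m["cy"]]
E
python3 - <<'E'
from h import *
o=robot.get_obs();print(o["position"],o["tool_rot"],o["time"],robot.tcp_to_tips)
a=robot.camera("top");b=robot.camera("scene")
cv2.imwrite("pics/top.png",a);cv2.imwrite("pics/scene.png",b)
for l in ["washer_down_mid","washer_up_mid","washer_black_mid","stack_top"]:
  for c in ["top","scene"]:
    for d in robot.look_for(c,l):
        e=d["extent"];print(l,c,round(d["conf"],2),np.round(e),ray(c,e[0],e[1],.008).round(3))
for c in["top","scene"]:
  m=robot.camera_model(c);print(c,m["fx"],(-np.array(m["R"]).T@m["t"]).round(3))
E
```

```text
[0.14813951 0.60650903 0.24359714] [ 1.19620276e-01  9.92819166e-01 -9.97770777e-04 -3.12619030e-04] 0.0 0.022
washer_down_mid top 0.78 [191. 193.  24.  27.] [0.59  0.272 0.008]
washer_down_mid top 0.78 [126. 264.  28.  30.] [0.427 0.411 0.008]
washer_down_mid top 0.74 [129. 222.  27.  24.] [0.522 0.41  0.008]
washer_down_mid top 0.7 [218. 246.  26.  23.] [0.469 0.206 0.008]
washer_down_mid top 0.6 [173. 237.  25.  23.] [0.489 0.308 0.008]
washer_down_mid scene 0.84 [328. 195.  26.  19.] [0.467 0.198 0.008]
washer_down_mid scene 0.81 [375. 195.  21.  15.] [0.488 0.313 0.008]
washer_down_mid scene 0.69 [373. 226.  24.  21.] [0.591 0.27  0.008]
washer_down_mid scene 0.55 [403. 176.  21.  17.] [0.424 0.412 0.008]
washer_down_mid scene 0.53 [418. 200.  25.  20.] [0.523 0.407 0.008]
washer_down_mid scene 0.28 [199. 266.  54.  47.] [ 0.647 -0.12   0.008]
washer_up_mid top 0.89 [261. 173.  25.  24.] [0.639 0.11  0.008]
washer_up_mid scene 0.76 [309. 246.  28.  22.] [0.63  0.113 0.008]
washer_black_mid top 0.77 [420. 257.  24.  25.] [ 0.449 -0.252  0.008]
washer_black_mid scene 0.68 [143. 209.  25.  16.] [ 0.448 -0.252  0.008]
washer_black_mid scene 0.15 [311. 247.  28.  26.] [0.632 0.117 0.008]
stack_top top 0.82 [361. 174.  39.  45.] [ 0.639 -0.12   0.008]
stack_top scene 0.83 [199. 266.  53.  42.] [ 0.646 -0.12   0.008]
top 440.9242251647697 [0.411 0.067 1.009]
scene 380.6303910036639 [ 1.168 -0.041  0.609]
```

View pics/top.png

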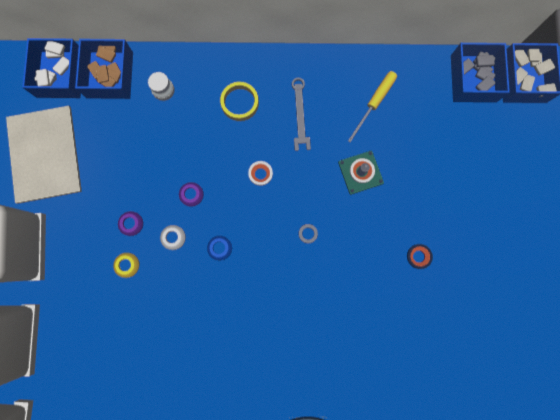

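View pics/scene.png

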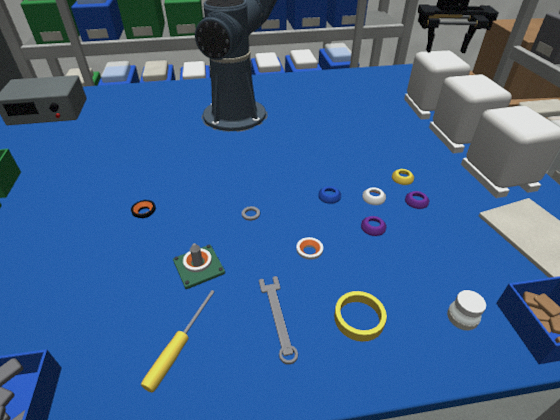

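The white hollow-down washer is at about (173,237) top / (374,196) scene, between purple, yellow and blue look-alikes. The hollow-up one is at (261,173) / (309,247), the arbor at (361,172) / (198,263), and the black washer is far off at (420,257). Next I refine these positions by fitting silhouettes.

```bash
cat >> h.py <<'E'
def ring(r,z,n=60):
    a=np.linspace(0,2*np.pi,n);return np.c_[r*np.cos(a),r*np.sin(a),0*a+z]
def cen(pts):
    h=cv2.convexHull(np.float32(pts).reshape(-1,1,2));m=cv2.moments(h);return np.array([m["m10"]/m["m00"],m["m01"]/m["m00"]]),m["m00"]
def fit(cam,img,model,xy,w=17,vmin=140,smax=70):
    p=np.int32(proj(cam,[*xy,.015]));x0,y0=p-w
    c=cv2.resize(img[y0:y0+2*w,x0:x0+2*w],None,fx=4,fy=4,interpolation=cv2.INTER_CUBIC)
    hsv=cv2.cvtColor(c,cv2.COLOR_BGR2HSV);k=((hsv[...,1]<smax)&(hsv[...,2]>vmin)).astype(np.uint8)
    n,l,s,_=cv2.connectedComponentsWithStats(k);k=l==1+np.argmax(s[1:,4])
    v,u=np.nonzero(k);m,A=cen(np.c_[u,v]);m=(m+.5)/4-.5+[x0,y0]
    xy=np.array(xy,float)
    for _ in range(6):
        q,B=cen([proj(cam,X+[*xy,0]) for X in model])
        xy+=(ray(cam,*m,.01)-ray(cam,*q,.01))[:2]
    return xy.round(4),round(A/16/B,2)
DOWN=np.vstack([ring(.028,0),ring(.028,.008),ring(.021,.016)])
UP=np.vstack([ring(.021,0),ring(.028,.008),ring(.028,.016)])
STK=UP+[0,0,.012]
E
python3 - <<'E'
from h import *
for c in ["top","scene"]:
    im=robot.camera(c)
    for n,M,xy in [("down",DOWN,(.487,.31)),("up",UP,(.633,.111)),("stk",STK,(.63,-.117))]:
        for s in (60,110): print(c,n,s,fit(c,im,M,xy,smax=s,vmin=120))
    # green base
    hsv=cv2.cvtColor(im,cv2.COLOR_BGR2HSV)
    p=np.int32(proj(c,[.63,-.117,.015]));w=32
    k=cv2.inRange(hsv,(55,60,20),(92,255,200));z=np.zeros_like(k);z[p[1]-w:p[1]+w,p[0]-w:p[0]+w]=k[p[1]-w:p[1]+w,p[0]-w:p[0]+w]
    v,u=np.nonzero(z);r=cv2.minAreaRect(np.float32(np.c_[u,v]));print(c,"base",r,ray(c,*r[0],.010).round(4))
E
```

```text
top down 60 (array([0.4884, 0.3107]), 0.93)
top down 110 (array([0.4883, 0.3107]), 0.99)Traceback (most recent call last):
  File "<stdin>", line 5, in <module>
  File "h.py", line 22, in fit
    q,B=cen([proj(cam,X+[*xy,0]) for X in model])
             ~~~~^^^^^^^^^^^^^^^
  File "h.py", line 8, in proj
    m=robot.camera_model(cam);p=np.array(m["R"])@X+np.array(m["t"])
ValueError: time passes only in moves, steps and waits
```

```bash
cat > s.py <<'E'
s=open("h.py").read()
s=s.replace('robot.camera_model(cam)','CM[cam]').replace('from rig import robot\n','from rig import robot\nCM={c:robot.camera_model(c) for c in("top","scene")}\n')
open("h.py","w").write(s)
E
python3 s.py
python3 - <<'E'
from h import *
for c in ["top","scene"]:
    im=robot.camera(c)
    for n,M,xy in [("down",DOWN,(.487,.31)),("up",UP,(.633,.111)),("stk",STK,(.63,-.117))]:
        for s in (60,110): print(c,n,s,*fit(c,im,M,xy,smax=s,vmin=120))
    hsv=cv2.cvtColor(im,cv2.COLOR_BGR2HSV)
    p=np.int32(proj(c,[.63,-.117,.015]));w=32
    k=cv2.inRange(hsv,(55,60,20),(92,255,200));z=np.zeros_like(k);z[p[1]-w:p[1]+w,p[0]-w:p[0]+w]=k[p[1]-w:p[1]+w,p[0]-w:p[0]+w]
    v,u=np.nonzero(z);r=cv2.minAreaRect(np.float32(np.c_[u,v]));print(c,"base",r,ray(c,*r[0],.010).round(4))
E
```

```text
top down 60 [0.4884 0.3107] 0.93
top down 110 [0.4883 0.3107] 0.99
top up 60 [0.6387 0.1129] 0.96
top up 110 [0.6388 0.1129] 1.03
top stk 60 [ 0.6437 -0.1211] 0.99
top stk 110 [ 0.6438 -0.1212] 1.0
top base ((360.70001220703125, 172.10000610351562), (34.152591705322266, 35.417503356933594), 71.56504821777344) [ 0.6431 -0.1203  0.01  ]
scene down 60 [0.4855 0.3106] 0.94
scene down 110 [0.4859 0.3103] 1.01
scene up 60 [0.6346 0.1124] 0.9
scene up 110 [0.6342 0.1126] 0.94
scene stk 60 [ 0.6389 -0.1225] 0.96
scene stk 110 [ 0.6361 -0.1229] 1.07
scene base ((198.47927856445312, 265.5503234863281), (33.384620666503906, 42.9230842590332), 67.38013458251953) [ 0.6464 -0.1208  0.01  ]
```

```bash
python3 -m jog '[0.087,-0.04,-0.0207,0.008,0,0.087,-0.04,-0.0207,0.008,0,0.087,-0.04,-0.0207,0.008,0,0.087,-0.04,-0.0207,0.008,0,0.087,-0.04,-0.0207,0.008,0,0.087,-0.04,-0.0207,0.008,0,0.087,-0.04,-0.0207,0.008,0,0.087,-0.04,-0.0207,0.008,0,0.087,-0.04,-0.0207,0.008,0,0.087,-0.04,-0.0207,0.008,0,0.087,0,0,0,0,0.087,0,0,0,0]' 20
cat >> h.py <<'E'
from scipy.spatial.transform import Rotation as Ro
def togo(x,y,z):
    o=robot.get_obs();R=Ro.from_quat(o["tool_rot"]);print("t",o["time"],"pos",o["position"].round(4),"tool shift",R.inv().apply(np.array([x,y,z])-o["position"]).round(4),"yaxis",R.as_matrix()[:,1].round(3),"grip",o["grip_width"])
E
python3 -c "
from h import *
togo(.487,.3106,.0245)"
```

```text
time: 2.15
position: [0.4874, 0.3111, 0.1645]
tool_rot: [0.12, 0.993, 0.0, -0.0]
ft_force: [-0.2, -0.1, -0.2]
grip_width: 0.0867
grip_force: 0.0
t 2.15 pos [0.4874 0.3111 0.1645] tool shift [ 1.0e-04 -5.0e-04  1.4e-01] yaxis [ 0.238  0.971 -0.   ] grip 0.08672558700847512
```

```bash
python3 -m jog '[0.087,0,0,0.045,0,0.087,0,0,0.045,0,0.087,0,0,0.03,0,0.087,0,0,0.014,0,0.087,0,0,0.006,0,0.087,0,0,0,0,0.087,0,0,0,0]'
python3 -c "
from h import *
togo(.487,.3106,.0245)"
```

```text
time: 3.02
position: [0.4885, 0.3115, 0.0257]
tool_rot: [0.12, 0.993, 0.001, 0.001]
ft_force: [-0.3, 0.2, 0.1]
grip_width: 0.0868
grip_force: 0.0
t 3.025 pos [0.4885 0.3115 0.0257] tool shift [ 0.0013 -0.0012  0.0012] yaxis [0.237 0.971 0.001] grip 0.08676648812928488
```

```bash
python3 -m jog '[0.045,0,0,0,0,0.045,0,0,0,0,0.045,0,0,0,0,0.045,0,0,0,0,0.045,0,0,0,0,0.045,0,0,0,0,0.045,0,0,0,0]' 20
```

```text
time: 3.9
position: [0.4878, 0.3109, 0.0246]
tool_rot: [0.12, 0.993, -0.0, -0.0]
ft_force: [1.0, -1.3, 2.2]
grip_width: 0.0545
grip_force: 20.0
```

```bash
python3 -m jog '[0.045,0,0,-0.02,0,0.045,0,0,-0.04,0,0.045,0,0,-0.04,0,0.045,0,0,-0.03,0,0.045,-0.0251,-0.0384,0,0,0.045,-0.0251,-0.0384,0,0,0.045,-0.0251,-0.0384,0,0,0.045,-0.0251,-0.0384,0,0,0.045,-0.0251,-0.0384,0,0,0.045,-0.0251,-0.0384,0,0,0.045,-0.0251,-0.0384,0,0,0.045,-0.0251,-0.0384,0,0,0.045,-0.0251,-0.0384,0,0,0.045,-0.0251,-0.0384,0,0,0.045,0,0,0,0,0.045,0,0,0,0,0.045,0,0,0,0]'
python3 - <<'E'
from h import *
togo(.6405,-.122,.155)
s=robot.camera("scene");t=robot.camera("top")
p=np.int32(proj("scene",[.64,-.122,.08]));c=s[p[1]-50:p[1]+60,p[0]-60:p[0]+60]
q=np.int32(proj("top",[.64,-.122,.08]));d=t[q[1]-55:q[1]+55,q[0]-60:q[0]+60]
print(p,q);cv2.imwrite("pics/a.png",cv2.resize(np.hstack([c,d]),None,fx=3.3,fy=3.3,interpolation=cv2.INTER_CUBIC))
# expected washer centre seen at grasp pose
o=robot.get_obs()["position"]
for n,X in [("expected washer rim bottom",o-[0,0,.0245]),("nose",[.6405,-.122,.07])]: print(n,np.round(proj("scene",np.array(X)),1),np.round(proj("top",np.array(X)),1))
E
```

```text
time: 6.02
position: [0.6396, -0.1201, 0.1543]
tool_rot: [0.119, 0.993, 0.0, -0.001]
ft_force: [0.3, -0.2, -1.3]
grip_width: 0.0548
grip_force: 20.0
t 6.025 pos [ 0.6396 -0.1201  0.1543] tool shift [-0.0013 -0.0017 -0.0007] yaxis [0.236 0.972 0.   ] grip 0.054792941622933626
[192 239] [367 166]
expected washer rim bottom [189.6 220.4] [371.4 160.4]
nose [193.5 243.2] [366.5 167.1]
```

View pics/a.png

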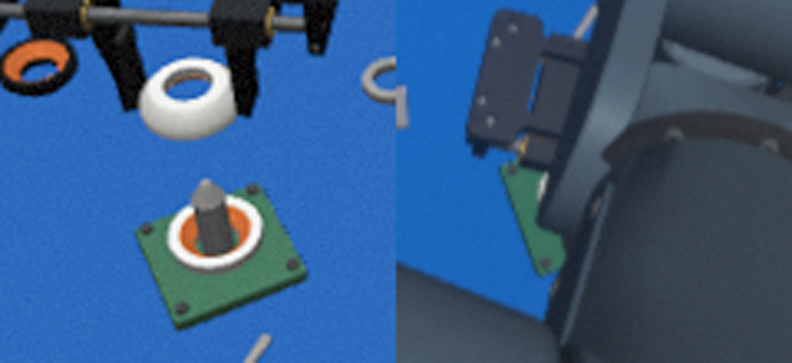

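The scene view shows the washer held level at about (189,219), with the arbor nose below it at about (194,244). I'll measure its offset in the same camera.

```bash
python3 - <<'E'
from h import *
s=robot.camera("scene");o=robot.get_obs()["position"]
M=DOWN+[0,0,o[2]-.0245]
def f(img,M,xy,z,smax,vmin,w=20):
    p=np.int32(proj("scene",[*xy,z]));x0,y0=p-w
    c=cv2.resize(img[y0:y0+2*w,x0:x0+2*w],None,fx=4,fy=4,interpolation=cv2.INTER_CUBIC)
    hsv=cv2.cvtColor(c,cv2.COLOR_BGR2HSV);k=((hsv[...,1]<smax)&(hsv[...,2]>vmin)).astype(np.uint8)
    n,l,st,_=cv2.connectedComponentsWithStats(k);k=l==1+np.argmax(st[1:,4])
    v,u=np.nonzero(k);m,A=cen(np.c_[u,v]);m=(m+.5)/4-.5+[x0,y0];xy=np.array(xy,float)
    for _ in range(6):
        q,B=cen([proj("scene",X+[*xy,0]) for X in M]);xy+=(ray("scene",*m,z)-ray("scene",*q,z))[:2]
    return xy.round(4),round(A/16/B,2)
for sm,vm in[(60,120),(110,120),(110,100),(40,150)]: print(f(s,M,o[:2],o[2]-.0165,sm,vm),f(s,STK,(.6405,-.122),.024,sm,vm))
togo(.6405,-.122,.155)
E
```

```text
(array([ 0.6397, -0.1212]), 0.92) (array([ 0.6369, -0.1228]), 1.04)
(array([ 0.6398, -0.1212]), 0.96) (array([ 0.6481, -0.122 ]), 2.02)
(array([ 0.6398, -0.1212]), 0.97) (array([ 0.6471, -0.1225]), 2.13)
(array([ 0.6376, -0.1216]), 0.83) (array([ 0.64  , -0.1222]), 0.89)
t 6.175 pos [ 0.6402 -0.1203  0.1546] tool shift [-0.0007 -0.0015 -0.0004] yaxis [0.236 0.972 0.   ] grip 0.054683067954653664
```

```bash
python3 -m jog '[0.045,-0.0005,-0.0015,0.02,0,0.045,0,0,0.02,0,0.045,0,0,0.015,0,0.045,0,0,0.012,0,0.045,0,0,0.01,0,0.045,0,0,0.008,0,0.045,0,0,0,0,0.045,0,0,0,0]'
python3 -c "
from h import *
togo(.6405,-.122,.0525)"
```

```text
time: 7.18
position: [0.6409, -0.1233, 0.0699]
tool_rot: [0.12, 0.993, -0.0, 0.0]
ft_force: [0.7, 0.7, -0.6]
grip_width: 0.0546
grip_force: 20.0
t 7.175 pos [ 0.6409 -0.1233  0.0699] tool shift [0.0007 0.0012 0.0174] yaxis [ 0.238  0.971 -0.   ] grip 0.054551895836626466
```

Threaded without contact; lower to the seat.

```bash
python3 -m jog '[0.045,0,0.001,0.007,0,0.045,0,0,0.005,0,0.045,0,0,0.003,0,0.045,0,0,0.001,0,0.045,0,0,0,0,0.045,0,0,0,0]'
```

```text
time: 7.92
position: [0.6409, -0.1223, 0.0537]
tool_rot: [0.12, 0.993, -0.0, 0.0]
ft_force: [0.2, 0.5, -1.1]
grip_width: 0.0548
grip_force: 20.0
```

```bash
python3 -m jog '[0.06,0,0,0,0,0.075,0,0,0,0,0.087,0,0,0,0,0.087,0,0,0,0,0.087,0,0,0,0,0.087,0,0,-0.02,0,0.087,0,0,-0.05,0,0.087,0,0,-0.04,0,0.087,0,0,0,0,0.087,0,0,0,0]'
python3 -c "
from h import *
togo(.6366,.1127,.155)"
```

```text
time: 9.18
position: [0.6405, -0.1221, 0.1642]
tool_rot: [0.12, 0.993, -0.0, 0.0]
ft_force: [-0.4, -0.2, -0.7]
grip_width: 0.0869
grip_force: 0.0
t 9.175 pos [ 0.6405 -0.1221  0.1642] tool shift [0.0595 0.2271 0.0092] yaxis [ 0.237  0.971 -0.   ] grip 0.0868511425805177
```

```bash
python3 -m jog '[0.087,0.0119,0.0454,0,0,0.087,0.0119,0.0454,0,0,0.087,0.0119,0.0454,0,0,0.087,0.0119,0.0454,0,0,0.087,0.0119,0.0455,0,0,0.087,0,0,0,0,0.087,0,0,0,0,0.087,0,0,0.045,0,0.087,0,0,0.04,0,0.087,0,0,0.02,0,0.087,0,0,0,0,0.087,0,0,0,0]'
python3 - <<'E'
from h import *
togo(.6366,.1127,.026)
s=robot.camera("scene");cv2.imwrite("pics/b.png",cv2.resize(s[190:320,140:360],None,fx=3.6,fy=3.6,interpolation=cv2.INTER_CUBIC))
E
```

```text
time: 10.68
position: [0.6381, 0.112, 0.0598]
tool_rot: [0.12, 0.993, 0.0, 0.001]
ft_force: [-0.6, -0.5, 0.5]
grip_width: 0.0867
grip_force: 0.0
t 10.675 pos [0.6381 0.112  0.0598] tool shift [0.0017 0.0003 0.0338] yaxis [0.238 0.971 0.001] grip 0.08669936326651677
```

View pics/b.png

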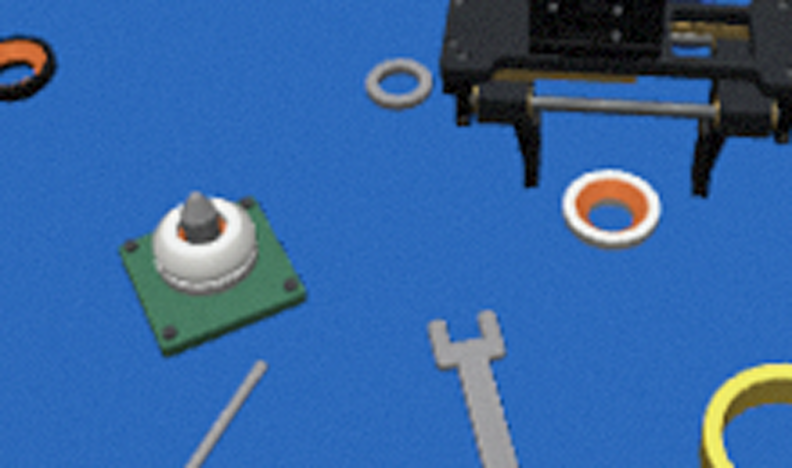

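The first washer sits flat, rim to rim on the seated one (crop 205,245). The open fingers straddle the hollow-up washer (crop 612,208).

```bash
python3 -m jog '[0.087,0.001,0,0.02,0,0.087,0,0,0.01,0,0.087,0,0,0.004,0,0.087,0,0,0,0,0.045,0,0,0,0,0.045,0,0,0,0,0.045,0,0,0,0,0.045,0,0,0,0,0.045,0,0,0,0,0.045,0,0,0,0,0.045,0,0,0,0]' 20
python3 -c "
from h import *
togo(.6405,-.122,.155)"
```

```text
time: 12.1
position: [0.6361, 0.1127, 0.0248]
tool_rot: [0.12, 0.993, -0.0, 0.0]
ft_force: [0.5, 0.5, 1.7]
grip_width: 0.0549
grip_force: 20.0
t 12.1 pos [0.6361 0.1127 0.0248] tool shift [-0.0601 -0.227  -0.1302] yaxis [0.237 0.971 0.   ] grip 0.05491422316762026
```

```bash
python3 -m jog '[0.045,0,0,-0.02,0,0.045,0,0,-0.04,0,0.045,0,0,-0.04,0,0.045,0,0,-0.03,0,0.045,-0.012,-0.0454,0,0,0.045,-0.012,-0.0454,0,0,0.045,-0.012,-0.0454,0,0,0.045,-0.012,-0.0454,0,0,0.045,-0.012,-0.0454,0,0,0.045,0,0,0,0,0.045,0,0,0,0,0.045,0,0,0,0]'
python3 - <<'E'
from h import *
togo(.6405,-.122,.0688)
s=robot.camera("scene");cv2.imwrite("pics/c.png",cv2.resize(s[180:310,130:260],None,fx=4,fy=4,interpolation=cv2.INTER_CUBIC))
E
```

```text
time: 13.6
position: [0.6401, -0.1205, 0.1549]
tool_rot: [0.119, 0.993, 0.0, -0.0]
ft_force: [-0.2, 0.0, 0.1]
grip_width: 0.0546
grip_force: 20.0
t 13.6 pos [ 0.6401 -0.1205  0.1549] tool shift [-0.0008 -0.0014  0.0861] yaxis [0.236 0.972 0.   ] grip 0.05462984647140102
```

View pics/c.png

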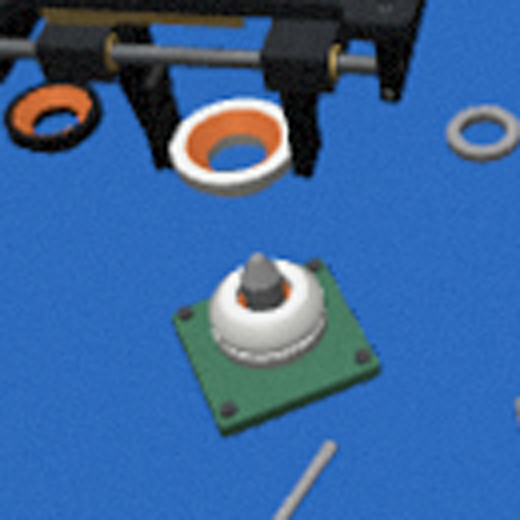

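The hollow-up washer is held above the nose (crop 232,145, nose 260,258), same as the first one was. Same descent.

```bash
python3 -m jog '[0.045,-0.0005,-0.0007,0.02,0,0.045,0,0,0.02,0,0.045,0,0,0.015,0,0.045,0,0,0.012,0,0.045,0,0,0.008,0,0.045,0,0,0.004,0,0.045,0,0,0.002,0,0.045,0,0,0,0,0.045,0,0,0,0]'
python3 -c "
from h import *
togo(.6405,-.122,.0688)"
```

```text
time: 14.78
position: [0.6409, -0.1229, 0.074]
tool_rot: [0.12, 0.993, -0.0, 0.0]
ft_force: [-0.3, 0.6, -0.5]
grip_width: 0.0546
grip_force: 20.0
t 14.775 pos [ 0.6409 -0.1229  0.074 ] tool shift [0.0006 0.0008 0.0052] yaxis [ 0.238  0.971 -0.   ] grip 0.054619519261184364
```

```bash
python3 -m jog '[0.045,0,0.0005,0.002,0,0.045,0,0,0.002,0,0.045,0,0,0.001,0,0.045,0,0,0,0,0.045,0,0,0,0,0.06,0,0,0,0,0.075,0,0,0,0,0.087,0,0,0,0,0.087,0,0,0,0,0.087,0,0,0,0,0.087,0,0,-0.02,0,0.087,0,0,-0.04,0,0.087,0,0,-0.05,0,0.087,0.02,0.04,-0.02,0,0.087,0.02,0.04,0,0,0.087,0.02,0.04,0,0,0.087,0,0,0,0,0.087,0,0,0,0]'
python3 - <<'E'
from h import *
s=robot.camera("scene");cv2.imwrite("pics/d.png",cv2.resize(s[190:310,130:260],None,fx=4,fy=4,interpolation=cv2.INTER_CUBIC))
print(fit("scene",s,UP+[0,0,.044],(.6405,-.122),w=26,smax=60))
E
```

```text
time: 17.02
position: [0.6116, 0.0082, 0.1998]
tool_rot: [0.119, 0.993, -0.0, 0.001]
ft_force: [-0.1, 0.5, -0.3]
grip_width: 0.0869
grip_force: 0.0
(array([ 0.6741, -0.1174]), 0.59)
```

View pics/d.png

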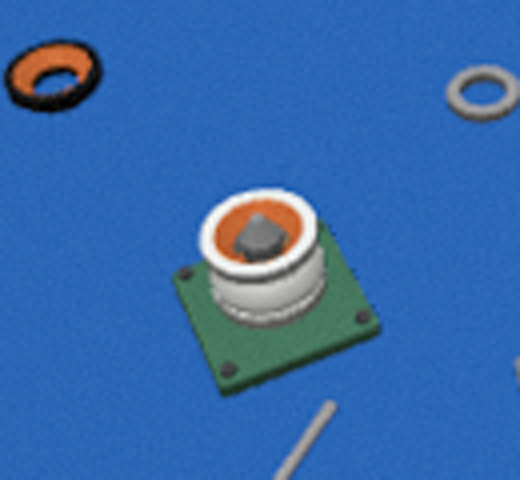

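The picture shows the complete stack: the hollow-up washer lies flat (crop 260,235) on the hollow-down one, with the nose inside it. The fit number is not usable, because the white parts merge in the mask.

```bash
python3 -c "
from rig import robot
print(robot.hand_in())"
```

```text
the job is handed in; nothing more can be done
None
```

I handed the job in at about 17 s: in the last picture both white washers lie flat on the arbor (hollow-down, then hollow-up on top), and I left the black washer and the look-alikes alone; no verdict came back.

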